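# Stack the keyed desk trays in their dock

### The arm

A 6-joint arm with a two-finger parallel gripper is mounted at the origin on the work surface. World frame = base frame: x ahead of the robot, y to its left, z up, the work surface at z = 0. Lengths are in m, angles in rad, forces in N, time in s.
With the tool pointing down it reaches from about 0.325 to 0.775 m from the base axis. Payload 9.3 kg.
Tool frame: the origin (TCP) lies at the very end of the fingers, on their centre line; the grasp point (between the pads) lies 19 mm behind it; z points along the fingers, y is the line along which they close (so a half turn about z gives the same grasp; the last joint's range is limited). The gripper opens to 85 mm and grips with 20 to 120 N. Pads are 22 mm wide; open, the fingers measure 114 mm over their backs; the gripper's body (76 mm by 85 mm) begins 54 mm behind the grasp point. The pads swing forward as they close: fully open they stand 13 mm farther back than shut.
Start: joints at [-1.278, 0.259, 0.021, 1.334, 0, 1.418], TCP at [0.237, -0.496, 0.231] pointing down, gripper open.
Joint ranges: [-3.04, 3.04], [-0.91, 1.82], [-1.04, 1.36], [-1.92, 1.95], [-1.52, 1.45], [-3.14, 3.14]. Speed limits (rad/s): [2.22, 2.22, 2.79, 3.14, 3.14, 3.14].

### API

Orientations are given as a unit quaternion [x, y, z, w].
In Python, from station import arm, optics, models gives the robot as it stands.
- The arm moves only by the shell command python3 -m jog 'ROWS'. ROWS is JSON, a list of rows, each a list of 3 entries, a list of its own where there are three numbers: the shift along the world's x, y, z in mm, then the turn, a rotation vector about the world's x, y, z in rad, then the opening, from 0 (shut) to 1 (fully open). In form: [[[x, y, z], [wx, wy, wz], gripper], ...]. A call has 1 to 20 rows; each row shifts and turns the commanded pose from where the row before left it; what a row does not reach is not made up. A row lasts 1/8 s, in which the tool goes at most 62.5 mm and 10.7 degrees, less where a joint would pass 70% of its speed; a pose out of reach is approached as far as the arm can. A call is refused whole if a number of a shift passes 62.5 or a number of a turn 0.188, either way. A call with a gripper value outside its range is refused whole. The fingers move at their own pace and stop on an object; the grip force is fixed at half the most. Time passes only in rows, so rows that do not move let the fingers close. It gives the time, the measured TCP pose, the force, the opening and the grip force at its end, in the units of the state.
- arm.get_obs(): the state, without advancing time (a new reading comes with each control period).
- optics.get_image(name): name is "side" or "top"; returns a dict with "color" (480x640x3 uint8, blue, green, red), "fx", "fy", "cx", "cy" (pixels), "k1" (the pictures are not rectified: a ray, as slopes to the right and down, at radius r is drawn at 1 + k1 r^2 times it, then the intrinsics apply), "rvec" (rotation vector, rad) and "tvec" (3), from world to camera coordinates, as OpenCV has them. Camera axes: x right, y down, z forward; pixel columns grow to the right and rows downward; lengths in m; the calibration is good to about 2 mm. A picture is of the moment at which its call begins. There is no depth.
- arm.sign_off(): hands the job in; it is judged then, once.
Trained networks look in a picture, given as the dict that the camera call returned (one of the last four; its "shot" number tells which), for a name from the list of things; names that differ only in an ending like _2 or _b are one class to them, and where a whole thing is asked for, a point or a joint stands for the part that bears it (a point fixed in the world has none). Each returns a list of dicts, best first, with "score" (0 to 1); they miss things now and then, are a little off and sometimes report something else, mostly with a low value. They report only what shows in the picture. A call takes as long as a camera call. They do not tell look-alikes from the thing itself.
- models.find_in(picture, thing): "position" ([x, y, z] in m, in the coordinates of the camera as it stood for that picture, good to about 4 mm: the middle of the surface that is visible of it).
The state is a dict: "time_s": time; "qpos": joint angles; "joint_vel": joint speeds; "effort": joint torques, N m; "tcp_pos": TCP position; "tool_rot": TCP orientation; "force": force on the tool from outside, world axes, zero at the start; "moment": the same for the moment, N m; "opening": opening from 0.0 (shut) to 1.0 (fully open); "gripper_force": force on a finger pad.
Only numpy, scipy, OpenCV 4.12 (cv2) and the standard library are available. Lean on these libraries where they do the work, as an engineer would, in place of code of your own. Each camera call takes 0.05 s, during which the arm holds its last target. There are 200 camera calls.

### The job

Put the desk tidy together: take the deep tray out of the wooden caddy and seat it in the dock, its notch over the dock's key, then take the shallow tray off the notebook and stack it on the deep tray, its notch over that tray's key. Both trays must end level and fully home, let go and at rest; lower them into place rather than dropping them, and do not shift the other things on the desk.

Things in the scene. Friction and masses are not known exactly. Their poses are not given: they have to be found in the camera images.
- deep_tray: Deep open square tray, plain wood, 64 x 64 mm outside, walls 5 mm thick, z 4 to 48 mm, mouth 54 x 54 mm. Foot below the walls: 49 mm square, 4 mm high. Origin: centre of the foot's underside; z up, +x to the side with key and notch. About 90 g. Starts in the caddy's bay, +x towards the caddy's +y wall: there only its +-y sides can be gripped; in the dock only its +-x sides.
- deep_tray_key (a point): Point on top of the deep tray's key, 56 mm above its origin, x 28.75 mm. The key stands 8 mm up from the middle of the +x wall's rim: x 27 to 30.5 mm (1.5 mm inside the outer face), 12 mm wide (8 in its top 3 mm). The notch is straight below it at the foot of the same wall: 18 mm wide, z 4 to 14 mm, right through the wall and in to x 24.5 mm.
- shallow_tray: Shallow open square tray, plain wood, 64 x 64 mm outside, walls 5 mm thick, z 4 to 32 mm, mouth 54 x 54 mm. Foot below the walls: 49 mm square, 4 mm high. Origin: centre of the foot's underside; z up, +x to the side with key and notch. About 70 g. Starts on the notebook, turned any way.
- shallow_tray_key (a point): Point on top of the shallow tray's key, 40 mm above its origin, x 28.75 mm. The key stands 8 mm up from the middle of the +x wall's rim: x 27 to 30.5 mm (1.5 mm inside the outer face), 12 mm wide (8 in its top 3 mm). The notch is straight below it at the foot of the same wall: 18 mm wide, z 4 to 14 mm, right through the wall and in to x 24.5 mm.
- dock: Fixed wooden dock; origin: centre of its underside on the desk. Foot plate 100 (x) x 96 (y) x 6 mm. Cheeks 70 mm long in x, 9 mm thick, stand at its +-y sides: inner faces at y = +-39 mm (7 mm from a seated tray), tops at z 74 mm. Open at +-x. A tray goes in with its +x along the dock's +x.
- dock_seat (a point): Where the deep tray's origin lies when home: dock x 0, y 0, z 7 mm; axes those of the dock. Round it a frame 64 mm square outside, 54 inside, top at z 11 mm: the tray's walls rest on it, the foot drops inside. A key like the trays' rises 8 mm from the middle of the frame's +x side.
- deep_tray_rim (a point): Where the shallow tray's origin lies when home on the deep tray: 44 mm above the deep tray's origin; axes those of the deep tray. The upper foot drops into the lower mouth, walls rest on walls.
- caddy: Fixed wooden desk caddy; origin: centre of the bay's underside on the desk. Base 100 mm in x, y -47 to +87 mm, 6 mm thick (the tray stands on it). Bay: 78 mm gap between two walls, inner faces at y = +-39 mm, 90 mm long in x, tops at z 60 mm, open at +-x. Beyond the +y wall a compartment of note paper, up to 60 mm high.
- notebook: Fixed closed black notebook, 105 (x) x 148 (y) x 18 mm; origin: centre of its underside.
- stapler: Bystander: black stapler 125 (x) x 36 (y) x 64 mm; origin under its centre. Leave it.
- tape: Bystander: grey tape dispenser 110 (x) x 46 (y) x 67 mm; origin under its centre. Leave it.
- mug: Bystander: white mug, 78 mm across, 92 mm high, handle to its +y (to about 70 mm from the axis); origin under its centre. Leave it.
- speaker: Bystander: grey round speaker, 76 mm across, 124 mm high; origin under its centre. Leave it.
- calculator: Bystander: grey calculator 125 (x) x 75 (y) x 16 mm; origin under its centre. Leave it.
- phone: Bystander: black telephone in its cradle, 70 (x) x 80 (y) mm, 175 mm high; origin under its centre. Leave it.
Things that resemble listed ones, but are neither listed nor needed, are in the scene too. What is shaped like the shallow_tray but blue is not meant.

How it is judged:
By the outcome, as a careful person would: the job done as asked, in the order asked, and still so for the second after the job is handed in, with the robot touching nothing.
It also fails if it takes over 69 s, if anything falls off the work surface, if the arm or the gripper's body presses on something with over 40 N, if the wrist force passes 120 N, or if a joint passes its speed limit or range.

## Working session

There is one attempt and no reset: what is moved stays moved. The work goes in short steps, Python scripts to look and compute and a shell command to move; the robot and the scene stay as the last step left them, time stands still between calls to the robot, and variables do not carry over. Pictures are saved under pics/ and viewed, at most 10 in all, crops included, and the job is handed in when it is done.

```bash
ls; mkdir -p pics; python3 - <<'E'
from station import arm, optics, models
import cv2, numpy as np
for n in ["side","top"]:
    p=optics.get_image(n); cv2.imwrite(f"pics/{n}0.png",p["color"])
    print(n,p["fx"],p["fy"],p["cx"],p["cy"],p["k1"],p["rvec"],p["tvec"])
    R,_=cv2.Rodrigues(np.array(p["rvec"])); t=np.array(p["tvec"])
    for th in ["deep_tray","deep_tray_key","shallow_tray","shallow_tray_key","dock","caddy","notebook","stapler","tape","mug","speaker","calculator","phone"]:
        for d in models.find_in(p,th)[:4]:
            c=np.array(d["position"]); print(th,round(d["score"],2),(R.T@(c-t)).round(3), (c[:2]/c[2]*p["fx"]+[p["cx"],p["cy"]]).round())
print(arm.get_obs())
E
```

```text
pics
side 524.5723223329799 524.5723223329799 316.95411192747827 238.44557051395304 0.012628981878957283 [ 2.37474683 -0.11546869  0.04572585] [-0.55351348  0.07118623  1.10818571]
deep_tray 0.72 [ 0.504 -0.241  0.036] [301. 340.]
deep_tray_key 0.87 [ 0.501 -0.243  0.033] [300. 342.]
shallow_tray 0.79 [0.591 0.14  0.016] [326. 204.]
shallow_tray 0.75 [0.529 0.302 0.039] [295. 155.]
shallow_tray_key 0.72 [0.53  0.305 0.04 ] [295. 154.]
shallow_tray_key 0.59 [0.595 0.138 0.023] [328. 202.]
dock 0.76 [ 0.665 -0.028  0.022] [369. 252.]
caddy 0.78 [ 0.481 -0.232  0.044] [288. 334.]
notebook 0.73 [0.525 0.282 0.017] [294. 167.]
notebook 0.29 [ 0.499 -0.243  0.034] [298. 342.]
stapler 0.65 [0.411 0.129 0.043] [248. 203.]
tape 0.91 [ 0.416 -0.128  0.026] [252. 297.]
tape 0.23 [0.681 0.391 0.011] [349. 140.]
mug 0.88 [0.734 0.171 0.061] [385. 177.]
mug 0.73 [0.524 0.282 0.019] [293. 166.]
speaker 0.93 [ 0.742 -0.234  0.104] [435. 304.]
speaker 0.19 [ 0.681 -0.428  0.03 ] [421. 432.]
calculator 0.87 [0.683 0.393 0.012] [350. 140.]
phone 0.61 [ 0.682 -0.429  0.029] [422. 434.]
top 502.171076549
[... 952 characters left out ...]
03 ] [501. 180.]
{'time_s': 1.4, 'qpos': array([-1.27757312e+00,  2.58594101e-01,  2.15258858e-02,  1.33370090e+00,
       -2.44486272e-05,  1.41818642e+00]), 'joint_vel': array([0.0022363 , 0.00045467, 0.00019827, 0.00014671, 0.00033816,
       0.00023303]), 'effort': array([ 1.14191622e-03, -5.55377626e+01,  3.44734061e+01,  1.40239095e-03,
       -2.13383910e-04, -3.37531645e-06]), 'tcp_pos': array([ 0.23715158, -0.49625249,  0.23129213]), 'tool_rot': array([ 9.75256820e-01,  2.21074952e-01, -1.12383579e-05,  1.44304364e-05]), 'force': array([0.50838076, 0.31611006, 0.34816176]), 'moment': array([ 0.00470947, -0.02502213,  0.00103768]), 'gripper_force': 0.0, 'opening': 1.0004233084754113}
```

View pics/top0.png

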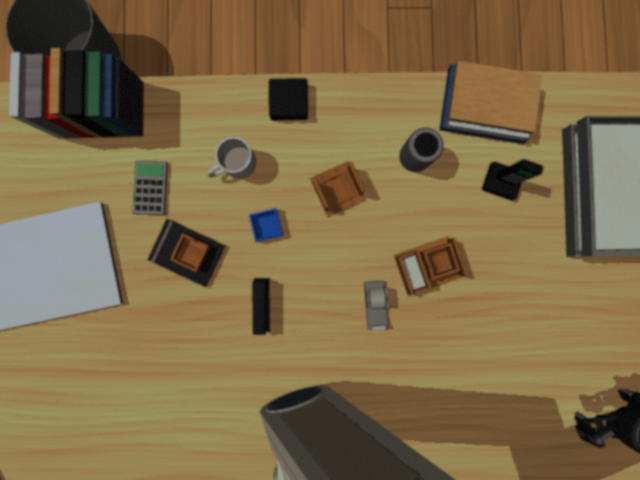

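View pics/side0.png

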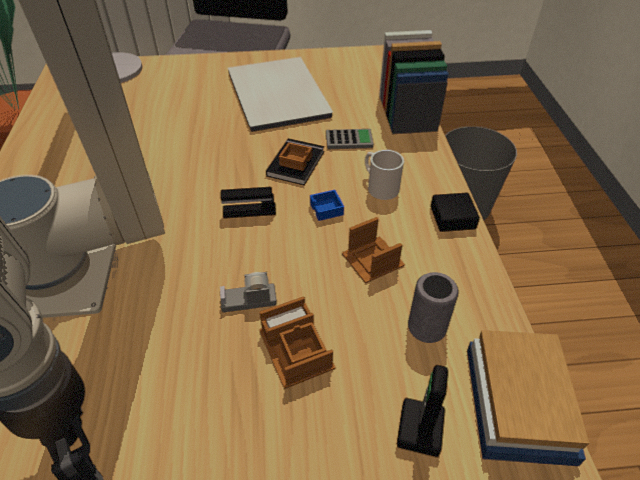

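The top view shows the deep tray in the caddy at about (441,260), the dock at (338,190), and two candidates for the shallow tray. One is plain wood on the black notebook at (192,252), the other is blue on the desk at (266,225). The wooden one on the notebook fits the description; the blue one is the decoy. I'll confirm that with enlarged crops.

```bash
python3 - <<'E'
import cv2, numpy as np
a=cv2.imread("pics/top0.png"); b=cv2.imread("pics/side0.png")
def c(im,u,v,w=66,h=75): 
    k=cv2.resize(im[v-h//2:v-h//2+h,u-w//2:u-w//2+w],(264,300),interpolation=cv2.INTER_CUBIC); return cv2.convertScaleAbs(k,alpha=1.4,beta=10)
cv2.imwrite("pics/c0.png",np.vstack([np.hstack([c(a,338,190),c(a,438,262),c(a,190,252)]),np.hstack([c(b,373,248),c(b,300,345),c(b,295,160)])]))
E
```

```text
(no output)
```

View pics/c0.png

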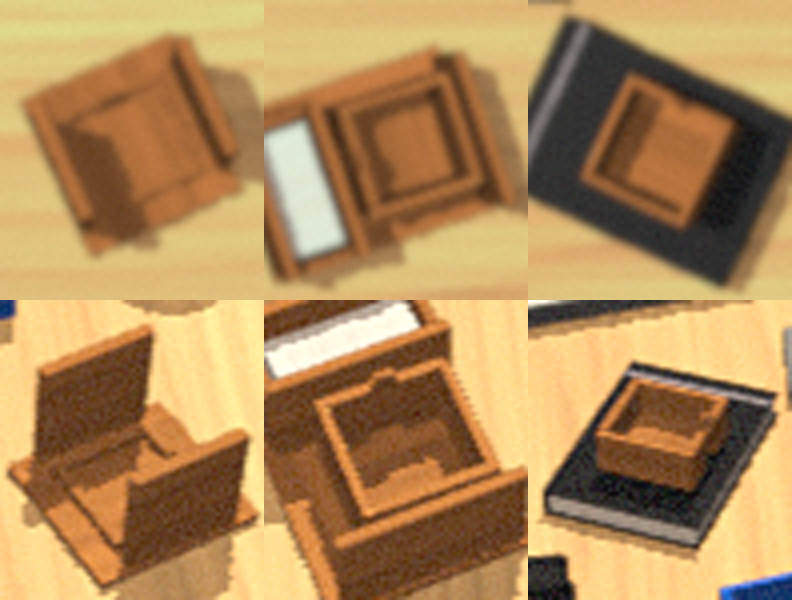

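The crops show three things:
- The deep tray's key is at crop (382,378) in the lower row, towards the note paper.
- The wooden shallow tray on the black notebook has its key on the up-right side, at crop (685,103). That confirms it as the one meant.
- The dock is open up-left to down-right in the side view.

Next I'll fit wireframes in both cameras.

```bash
cat > h.py <<'E'
import cv2, numpy as np
from scipy.optimize import minimize
from station import arm, optics, models
def rect(x0,x1,y0,y1,z): return [((x0,y0,z),(x1,y0,z)),((x1,y0,z),(x1,y1,z)),((x1,y1,z),(x0,y1,z)),((x0,y1,z),(x0,y0,z))]
def tray(H):
    return rect(-32,32,-32,32,H)+rect(-27,27,-27,27,H)
def key(H): return [((28.75,-6,H),(28.75,-6,H+5)),((28.75,-6,H+5),(28.75,-4,H+8)),((28.75,-4,H+8),(28.75,4,H+8)),((28.75,4,H+8),(28.75,6,H+5)),((28.75,6,H+5),(28.75,6,H))]
DOCK=rect(-35,35,39,48,74)+rect(-35,35,-48,-39,74)+rect(-50,50,-48,48,6)
CADDY=rect(-45,45,39,44,60)+rect(-45,45,-44,-39,60)
def pts(segs,n=40):
    s=np.linspace(0,1,n)[:,None]; return np.vstack([np.array(a)*(1-s)+np.array(b)*s for a,b in segs])/1000
def proj(p,W):
    R,_=cv2.Rodrigues(np.array(p["rvec"])); c=W@R.T+np.array(p["tvec"]); q=c[:,:2]/c[:,2:]
    q=q*(1+p["k1"]*(q**2).sum(1,keepdims=True)); return q*[p["fx"],p["fy"]]+[p["cx"],p["cy"]]
def world(P,x,y,z,a):
    c,s=np.cos(a),np.sin(a); return P@np.array([[c,s,0],[-s,c,0],[0,0,1]])+[x,y,z]
def grad(p):
    g=cv2.GaussianBlur(p["color"].astype(np.float32),(0,0),0.8)
    gx=cv2.Sobel(g,cv2.CV_32F,1,0);gy=cv2.Sobel(g,cv2.CV_32F,0,1)
    m=np.sqrt((gx**2+gy**2).sum(2)); return np.minimum(m,250)
def score(G,p,P,v,z):
    q=proj(p,world(P,v[0],v[1],z,v[2])).astype(np.float32)
    return cv2.remap(G,q[None,:,0],q[None,:,1],cv2.INTER_LINEAR).mean()
def fit(ps,segs,v0,z,r=(.012,.012,.15)):
    P=pts(segs); Gs=[(grad(p),p) for p in ps]
    f=lambda v:-sum(score(G,p,P,v,z) for G,p in Gs)/len(ps)
    rng=np.random.default_rng(0); V=np.array(v0)+rng.uniform(-1,1,(1500,3))*r
    V=sorted(V,key=f)[:6]; best=min((minimize(f,v,method="Nelder-Mead",options=dict(xatol=1e-5,fatol=1e-3,initial_simplex=np.vstack([v,v+[.002,0,0],v+[0,.002,0],v+[0,0,.03]]))) for v in V),key=lambda o:o.fun)
    return best.x,-best.fun
def overlay(p,items,box,k):
    u,v,w,h=box; im=cv2.resize(p["color"][v:v+h,u:u+w],None,fx=k,fy=k,interpolation=cv2.INTER_CUBIC); im=cv2.convertScaleAbs(im,alpha=1.5,beta=20)
    for segs,x,z in items:
        for a,b in segs:
            q=proj(p,world(np.array([a,b])/1000,x[0],x[1],z,x[2])); q=((q-[u,v]+.5)*k).astype(int); cv2.line(im,tuple(map(int,q[0])),tuple(map(int,q[1])),(255,255,0),1)
    return im
E
python3 - <<'E'
from h import *
t=optics.get_image("top"); s=optics.get_image("side"); r={}
# image-up = +x, image-left=+y in top view; yaw guesses from crops
for n,segs,v0,z in [("dock",DOCK,(.665,-.03,.46),0),("caddy",CADDY,(.505,-.257,.27),0),("deep",tray(48),(.505,-.257,.27),.006),("shal",tray(32),(.53,.302,-.45),.018)]:
    for nm,ps in [("both",[t,s]),("top",[t]),("side",[s])]:
        x,f=fit(ps,segs,v0,z,(.02,.02,.3)); print(n,nm,(x[:2]*1000).round(1),np.degrees(x[2]).round(1),round(f,1)); r.setdefault(n,x)
np.savez("fit0.npz",**r)
I=[]
for p,bs in [(t,[(305,155,66,75),(405,225,66,75),(157,215,66,75)]),(s,[(340,211,66,75),(267,308,66,75),(262,123,66,75)])]:
    it=[(DOCK,r["dock"],0),(tray(48),r["deep"],.006),(tray(32),r["shal"],.018),(CADDY,r["caddy"],0)]
    I.append(np.hstack([overlay(p,it,b,4) for b in bs]))
cv2.imwrite("pics/o0.png",np.vstack(I))
E
```

```text
dock both [671.8 -30.1] 21.2 159.3
dock top [672.7 -27.8] 22.5 140.2
dock side [671.3 -32.2] 21.9 200.1
caddy both [ 495.8 -253.3] 16.9 166.6
caddy top [ 501.7 -241.4] 14.2 178.8
caddy side [ 496.7 -257.2] 16.5 219.4
deep both [ 504.7 -254.1] 17.1 148.8
deep top [ 483.5 -236.8] 16.7 119.1
deep side [ 505.1 -254.3] 17.0 204.8
shal both [530.7 302.9] -26.1 163.9
shal top [547.5 295.5] -25.4 146.9
shal side [539.3 318.6] -27.4 194.9
```

View pics/o0.png

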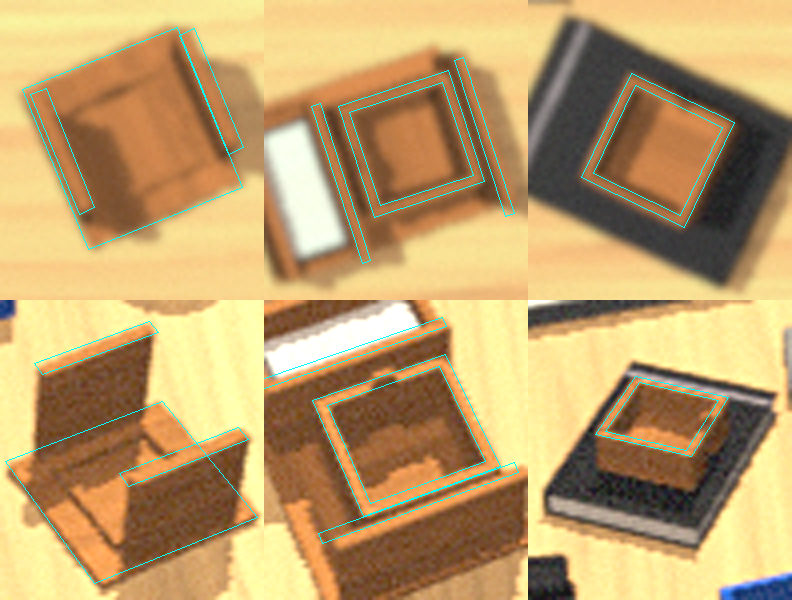

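```bash
python3 - <<'E'
from h import *
t=optics.get_image("top"); s=optics.get_image("side"); r=np.load("fit0.npz")
d={}
for n,segs,z in [("dock",DOCK,0),("deep",tray(48),.006),("shal",tray(32),.018)]:
    for nm,ps in [("top",[t]),("side",[s])]:
        x,f=fit(ps,segs,r[n],z,(.006,.006,.06)); print(n,nm,(x[:2]*1000).round(1),np.degrees(x[2]).round(1),round(f,1)); d[n+nm]=x
np.savez("fit1.npz",**d)
FR=rect(-32,32,-32,32,11); K=lambda s:[((s*a[0],a[1],a[2]),(s*b[0],b[1],b[2])) for a,b in key(11)]
bt=(312,168,50,37); bs=(347,236,50,37)
cv2.imwrite("pics/d0.png",np.vstack([np.hstack([overlay(t,[],bt,8),overlay(s,[],bs,8)]),np.hstack([overlay(t,[(FR+K(1)+K(-1),d["docktop"],0)],bt,8),overlay(s,[(FR+K(1)+K(-1),d["dockside"],0)],bs,8)])]))
E
```

```text
dock top [672.7 -27.8] 22.5 140.0
dock side [671.4 -32.1] 22.1 200.5
deep top [ 501.8 -247. ] 17.1 106.1
deep side [ 505.1 -254.3] 17.0 203.9
shal top [530.1 303.6] -26.4 144.7
shal side [530.3 300.6] -25.2 191.2
```

View pics/d0.png

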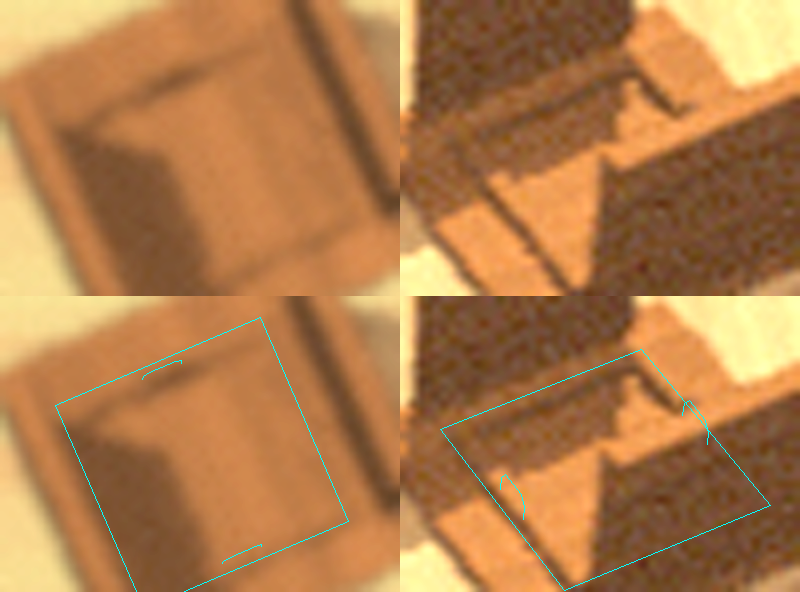

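The dock's key shows only on its world +x side: a dark smear at (185,75) in the top crop and a hook at (685,112) in the side crop. So the dock's yaw is about +22°. The deep tray's yaw is about 107° and the shallow tray's about -26°. I'm moving above the deep tray now, with the fingers closing along the caddy's x (17°).

```bash
python3 -m jog '[[[33.5,30.5,-12],[0,0,0.178],1],[[33.5,30.5,-12],[0,0,0.178],1],[[33.5,30.5,-12],[0,0,0.178],1],[[33.5,30.5,-12],[0,0,0.178],1],[[33.5,30.5,-12],[0,0,0.178],1],[[33.5,30.5,-12],[0,0,0.178],1],[[33.5,30.5,-12],[0,0,0.178],1],[[33.5,30.5,-12],[0,0,0.178],1],[[0,0,0],[0,0,0],1],[[0,0,0],[0,0,0],1]]'
```

```text
time_s: 2.85
tcp_pos: [0.505, -0.2523, 0.1353]
tool_rot: [0.594, 0.804, -0.0, -0.0]
force: [-0.2, -0.3, 1.0]
opening: 1.002
gripper_force: 0.0
```

```bash
python3 -m jog '[[[0,0,-30],[0,0,0],1],[[0,0,-30],[0,0,0],1],[[0,0,-25],[0,0,0],1],[[0,0,-15],[0,0,0],1],[[0,0,-15],[0,0,0],1],[[0,0,0],[0,0,0],1],[[0,0,0],[0,0,0],0],[[0,0,0],[0,0,0],0],[[0,0,0],[0,0,0],0],[[0,0,0],[0,0,0],0],[[0,0,0],[0,0,0],0],[[0,0,0],[0,0,0],0]]'
```

```text
time_s: 4.35
tcp_pos: [0.5057, -0.2526, 0.0213]
tool_rot: [0.594, 0.805, -0.0, 0.001]
force: [-0.5, 0.1, 6.5]
opening: 0.738
gripper_force: 66.3
```

```bash
python3 -m jog '[[[0,0,10],[0,0,0],0],[[0,0,25],[0,0,0],0],[[0,0,35],[0,0,0],0],[[0,0,35],[0,0,0],0],[[2,31.5,0],[0,0,-0.1855],0],[[2,31.5,0],[0,0,-0.1855],0],[[2,31.5,0],[0,0,-0.1855],0],[[2,31.5,0],[0,0,-0.1855],0],[[2,31.5,0],[0,0,-0.1855],0],[[2,31.5,0],[0,0,-0.1855],0],[[2,31.5,0],[0,0,-0.1855],0],[[1,31.5,0],[0,0,-0.1855],0],[[0,0,0],[0,0,0],0],[[0,0,0],[0,0,0],0]]'; python3 - <<'E'
from h import *
o=arm.get_obs(); print(o["tcp_pos"],o["opening"],o["force"],o["gripper_force"])
t=optics.get_image("top"); s=optics.get_image("side")
cv2.imwrite("pics/h1.png",np.hstack([overlay(t,[],(280,190,100,130),4),overlay(s,[],(255,170,100,130),4)]))
E
```

```text
time_s: 6.1
tcp_pos: [0.5202, -0.0004, 0.1256]
tool_rot: [0.981, 0.193, 0.0, 0.0]
force: [0.4, 0.5, -1.0]
opening: 0.737
gripper_force: 65.8
[ 5.20195587e-01 -4.31417490e-04  1.25640937e-01] 0.737297914801742 [ 0.40826452  0.48622331 -0.9933556 ] 65.79716563224792
```

View pics/h1.png

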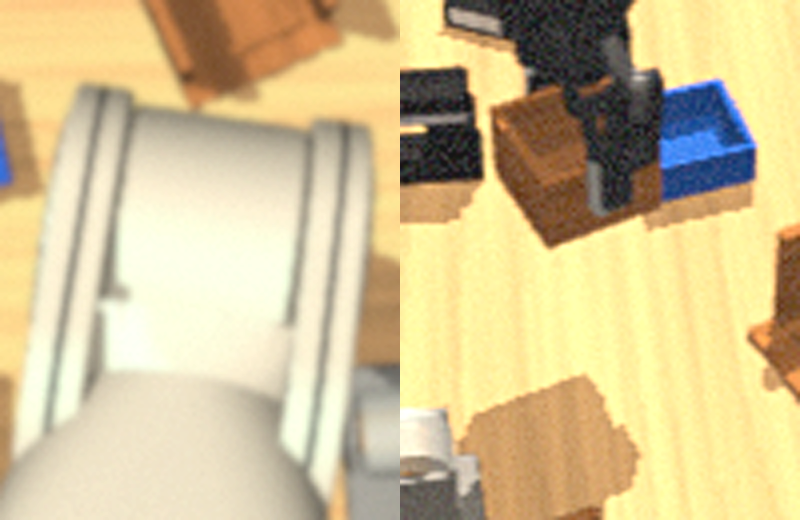

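```bash
python3 -m jog '[[[0,0,-30],[0,0,0],0],[[0,0,-35],[0,0,0],0],[[0,0,-25],[0,0,0],0],[[0,0,-10],[0,0,0],0],[[0,0,-4],[0,0,0],0],[[0,0,-2],[0,0,0],0],[[0,0,-2],[0,0,0],0],[[0,0,-1.5],[0,0,0],0],[[0,0,0],[0,0,0],0]]'
```

```text
time_s: 7.32
tcp_pos: [0.5202, -0.0002, 0.0159]
tool_rot: [0.981, 0.192, 0.0, 0.0]
force: [-1.1, -0.1, -0.8]
opening: 0.743
gripper_force: 65.8
```

```bash
python3 -m jog '[[[0,0,-1],[0,0,0],0],[[0,0,0],[0,0,0],0]]'; python3 -m jog '[[[0,0,-1],[0,0,0],0],[[0,0,0],[0,0,0],0]]'
```

```text
time_s: 7.58
tcp_pos: [0.5203, -0.0002, 0.0153]
tool_rot: [0.981, 0.192, 0.0, 0.0]
force: [-2.0, 0.4, 4.2]
opening: 0.739
gripper_force: 66.6
time_s: 7.82
tcp_pos: [0.5203, -0.0002, 0.0153]
tool_rot: [0.981, 0.192, 0.001, 0.0]
force: [-5.0, 0.9, 18.6]
opening: 0.739
gripper_force: 68.2
```

```bash
python3 -m jog '[[[0,0,0],[0,0,0],1],[[0,0,0],[0,0,0],1],[[0,0,0],[0,0,0],1],[[0,0,0],[0,0,0],1],[[0,0,30],[0,0,0],1],[[0,0,40],[0,0,0],1],[[0,0,20],[0,0,0.1745],1],[[0,0,0],[0,0,0.1745],1],[[0,0,0],[0,0,0.1745],1],[[0,0,0],[0,0,0.1745],1],[[0,0,0],[0,0,0.1745],1],[[0,0,0],[0,0,0.1745],1],[[0,0,0],[0,0,0.1745],1],[[0,0,0],[0,0,0.1745],1],[[0,0,0],[0,0,0.1745],1],[[0,0,0],[0,0,0],1]]';python3 - <<'E'
from h import *
o=arm.get_obs(); print(o["tcp_pos"],o["tool_rot"])
s=optics.get_image("side")
for H in [tray(48)]:
  x,f=fit([s],H,(.520,0,np.radians(22)),0,(.01,.01,.1)); print((x[:2]*1000).round(1),np.degrees(x[2]).round(1),f)
cv2.imwrite("pics/h2.png",overlay(s,[(tray(48)+key(48),x,0)],(265,200,80,80),7))
E
```

```text
time_s: 9.82
tcp_pos: [0.5201, -0.0002, 0.1037]
tool_rot: [0.559, 0.829, -0.0, -0.0]
force: [0.2, -0.7, 0.4]
opening: 0.998
gripper_force: 0.0
[ 5.20095222e-01 -2.40806469e-04  1.03654803e-01] [ 5.59037311e-01  8.29142490e-01 -5.28367182e-05 -1.10421341e-04]
[519.7  -0.9] 21.9 218.09457397460938
```

View pics/h2.png

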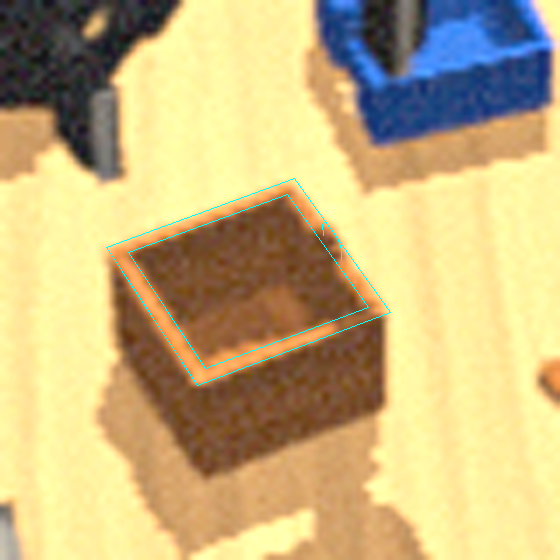

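```bash
python3 - <<'E'
from h import *
t=optics.get_image("top"); s=optics.get_image("side"); t["color"]=cv2.imread("pics/top0.png"); s["color"]=cv2.imread("pics/side0.png")
L=lambda *a:[(a[i],a[i+1]) for i in range(len(a)-1)]
ch=rect(-35,35,39,48,74)+rect(-35,35,-48,-39,74)
base=L((50,-20,6),(50,48,6),(36,48,6))+L((-36,48,6),(-50,48,6),(-50,-48,6),(50,-48,6))+L((-50,48,0),(-50,-48,0),(50,-48,0))
vert=L((-35,-48,74),(-35,-48,6))+L((35,-48,74),(35,-48,6))+L((-35,39,74),(-35,39,6))+L((35,39,74),(35,39,30))
fr=rect(-27,27,-27,27,11)
for nm,sg in [("ch",ch),("ch+vert",ch+vert),("base",base),("all",ch+base+vert),("all+fr",ch+base+vert+fr)]:
    for cn,p in [("side",s),("top",t)]:
        x,f=fit([p],sg,(.672,-.030,.386),0,(.008,.008,.06)); print(nm,cn,(x[:2]*1000).round(1),np.degrees(x[2]).round(1),round(f,1))
        if nm=="all": A=x if cn=="side" else A; B=x
for cn,p in [("side",s),("top",t)]:
    x,f=fit([p],tray(32),(.5304,.302,-.45),.018,(.004,.004,.06)); print("shal",cn,(x[:2]*1000).round(1),np.degrees(x[2]).round(1),round(f,1))
    im=overlay(p,[(ch+base+vert,A if cn=="side" else B,0)],(330,205,80,84) if cn=="side" else (300,148,80,84),5); I=im if cn=="side" else np.hstack([I,im])
cv2.imwrite("pics/dk.png",I)
E
```

```text
ch side [671.2 -31.7] 22.2 216.7
ch top [671.5 -21.4] 25.2 131.8
ch+vert side [670.8 -31.6] 21.9 223.3
ch+vert top [664.8 -22.1] 24.7 135.1
base side [672.2 -32.1] 22.6 205.2
base top [671.9 -29.5] 23.4 165.9
all side [671.3 -31.6] 22.2 214.5
all top [672.8 -28. ] 22.0 131.6
all+fr side [671.2 -31.6] 22.2 191.5
all+fr top [673.2 -27.9] 21.9 114.7
shal side [530.2 300.2] -25.2 192.6
shal top [530.1 303.5] -26.2 144.6
```

View pics/dk.png

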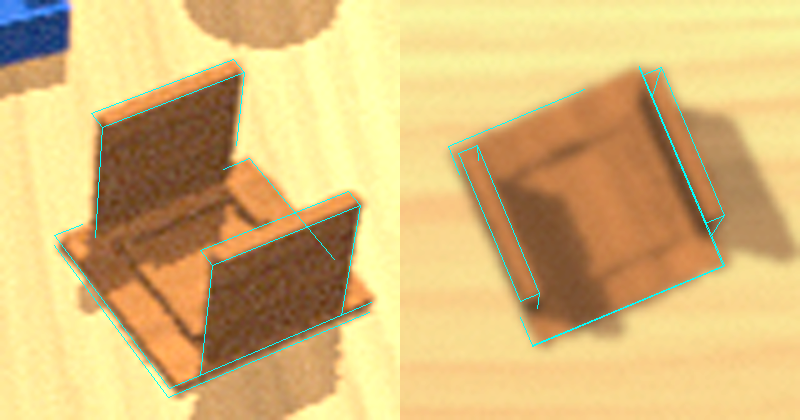

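```bash
python3 -m jog '[[[0,0,-30],[0,0,0],1],[[0,0,-30],[0,0,0],1],[[0,0,-15],[0,0,0],1],[[0,0,-9.7],[0,0,0],1],[[0,0,0],[0,0,0],1],[[0,0,0],[0,0,0],0],[[0,0,0],[0,0,0],0],[[0,0,0],[0,0,0],0],[[0,0,0],[0,0,0],0],[[0,0,0],[0,0,0],0]]'; python3 -m jog '[[[0,0,0],[0,0,0],0],[[0,0,10],[0,0,0],0],[[0,0,30],[0,0,0],0],[[0,0,35],[0,0,0],0],[[0,0,35],[0,0,0],0],[[30,-6,0],[0,0,0],0],[[40,-8,0],[0,0,0],0],[[40,-8,0],[0,0,0],0],[[30,-6,0],[0,0,0],0],[[11.5,-3,0],[0,0,0],0],[[0,0,0],[0,0,0],0],[[0,0,0],[0,0,0],0]]'; python3 - <<'E'
from h import *
o=arm.get_obs(); T=o["tcp_pos"]; print(T,o["tool_rot"])
s=optics.get_image("side"); t=optics.get_image("top")
for z in [T[2]-.019]:
  for n,p in [("side",s),("top",t)]:
    x,f=fit([p],tray(48),(T[0],T[1],np.radians(22)),z,(.008,.008,.1)); print(n,z,(x[:2]*1000).round(1),np.degrees(x[2]).round(1),f)
E
```

```text
time_s: 11.22
tcp_pos: [0.5207, -0.0004, 0.0202]
tool_rot: [0.559, 0.829, 0.0, 0.001]
force: [-1.8, -0.1, 5.4]
opening: 0.736
gripper_force: 66.1
time_s: 12.72
tcp_pos: [0.6707, -0.031, 0.1294]
tool_rot: [0.559, 0.829, -0.0, -0.0]
force: [-0.2, -0.5, -0.5]
opening: 0.737
gripper_force: 65.9
[ 0.6706657  -0.03095575  0.12944998] [ 5.58513540e-01  8.29495380e-01 -6.79805377e-05 -1.89368494e-04]
side 0.11044997791487142 [675.  -29.7] 16.4 131.95291137695312
top 0.11044997791487142 [7.39e+02 2.00e-01] 5.9 75.88099670410156
```

```bash
python3 -m jog '[[[1,0,-20],[0,0,0],0],[[0,0,-30],[0,0,0],0],[[0,0,-20],[0,0,0],0],[[0,0,-12],[0,0,0],0],[[0,0,0],[0,0,0],0],[[0,0,0],[0,0,0],0]]'; python3 - <<'E'
from h import *
T=arm.get_obs()["tcp_pos"]; s=optics.get_image("side")
cv2.imwrite("pics/h3.png",overlay(s,[(tray(48),(T[0],T[1],np.radians(22.1)),T[2]-.0202),(rect(-35,35,-48,-39,74)+rect(-35,35,39,48,74),(.6718,-.0312,np.radians(22.1)),0)],(330,190,80,84),7))
E
```

```text
time_s: 13.58
tcp_pos: [0.6731, -0.0313, 0.0481]
tool_rot: [0.559, 0.829, 0.0, 0.001]
force: [-0.2, -0.1, -0.4]
opening: 0.736
gripper_force: 65.9
```

View pics/h3.png

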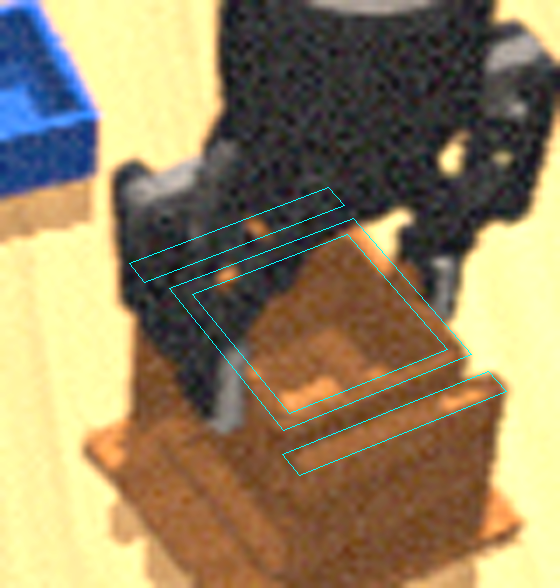

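```bash
python3 -m jog '[[[-1.2,0,-6],[0,0,0],0],[[0,0,-4],[0,0,0],0],[[0,0,0],[0,0,0],0]]'; python3 -m jog '[[[0,0,-2],[0,0,0],0],[[0,0,-2],[0,0,0],0],[[0,0,0],[0,0,0],0]]'
```

```text
time_s: 14.0
tcp_pos: [0.6711, -0.0312, 0.0366]
tool_rot: [0.559, 0.829, -0.0, -0.0]
force: [-1.0, 0.6, -0.7]
opening: 0.738
gripper_force: 65.9
time_s: 14.38
tcp_pos: [0.6713, -0.0312, 0.0328]
tool_rot: [0.559, 0.829, -0.0, -0.0]
force: [0.2, -0.4, -0.5]
opening: 0.737
gripper_force: 65.9
```

```bash
python3 -m jog '[[[0,0,-1.5],[0,0,0],0],[[0,0,-1],[0,0,0],0],[[0,0,0],[0,0,0],0]]'; python3 -m jog '[[[0,0,-1.5],[0,0,0],0],[[0,0,-1],[0,0,0],0],[[0,0,0],[0,0,0],0]]'; python3 -m jog '[[[0,0,-1],[0,0,0],0],[[0,0,0],[0,0,0],0]]'
```

```text
time_s: 14.75
tcp_pos: [0.6714, -0.0312, 0.0304]
tool_rot: [0.559, 0.829, -0.0, -0.0]
force: [0.6, 0.3, -1.1]
opening: 0.736
gripper_force: 65.9
time_s: 15.12
tcp_pos: [0.6715, -0.0312, 0.028]
tool_rot: [0.559, 0.829, 0.0, -0.0]
force: [0.7, -0.1, -1.1]
opening: 0.734
gripper_force: 65.9
time_s: 15.38
tcp_pos: [0.6715, -0.0312, 0.0273]
tool_rot: [0.559, 0.829, 0.0, 0.0]
force: [0.2, 0.5, 1.5]
opening: 0.735
gripper_force: 65.8
```

```bash
python3 -m jog '[[[0,0,-0.3],[0,0,0],0],[[0,0,0],[0,0,0],1],[[0,0,0],[0,0,0],1],[[0,0,0],[0,0,0],1],[[0,0,0],[0,0,0],1],[[0,0,15],[0,0,0],1],[[0,0,30],[0,0,0],1],[[0,0,40],[0,0,0],1],[[0,0,30],[0,0,0],1],[[-17.6,41.5,0],[0,0,-0.104],1],[[-17.6,41.5,0],[0,0,-0.104],1],[[-17.6,41.5,0],[0,0,-0.104],1],[[-17.6,41.5,0],[0,0,-0.104],1],[[-17.6,41.5,0],[0,0,-0.104],1],[[-17.6,41.5,0],[0,0,-0.104],1],[[-17.6,41.5,0],[0,0,-0.104],1],[[-17.6,41.5,0],[0,0,-0.104],1],[[0,0,0],[0,0,0],1],[[0,0,0],[0,0,0],1]]';python3 - <<'E'
from h import *
s=optics.get_image("side"); t=optics.get_image("top")
for n,p in [("side",s),("top",t)]:
    x,f=fit([p],tray(48),(.6715,-.0312,np.radians(22)),.007,(.006,.006,.08)); print(n,(x[:2]*1000).round(1),np.degrees(x[2]).round(1),f)
    x,f=fit([p],tray(32),(.5305,.301,np.radians(-26)),.018,(.005,.005,.08)); print(n,(x[:2]*1000).round(1),np.degrees(x[2]).round(1),f)
E
```

```text
time_s: 17.75
tcp_pos: [0.5309, 0.3007, 0.1426]
tool_rot: [0.846, 0.534, 0.0, 0.0]
force: [0.8, 0.5, -0.3]
opening: 0.997
gripper_force: 0.0
side [672.5 -31.2] 23.0 210.0977325439453
side [530.1 300.4] -25.5 190.857177734375
top [672.8 -37. ] 22.3 116.29891204833984
top [528.1 299.4] -24.4 150.3030548095703
```

```bash
python3 -m jog '[[[0,0,-10],[0,0,0.1745],1],[[0,0,-10],[0,0,0.1745],1],[[0,0,-10],[0,0,0.1745],1],[[0,0,-5],[0,0,0.1745],1],[[0,0,0],[0,0,0.1745],1],[[0,0,0],[0,0,0.1745],1],[[0,0,0],[0,0,0.1745],1],[[0,0,0],[0,0,0.1745],1],[[0,0,0],[0,0,0.1745],1],[[0,0,-25],[0,0,0],1],[[0,0,-25],[0,0,0],1],[[0,0,-20],[0,0,0],1],[[0,0,-8],[0,0,0],1],[[0,0,0],[0,0,0],1],[[0,0,0],[0,0,0],0],[[0,0,0],[0,0,0],0],[[0,0,0],[0,0,0],0],[[0,0,0],[0,0,0],0],[[0,0,0],[0,0,0],0]]'
```

```text
time_s: 20.23
tcp_pos: [0.5314, 0.301, 0.0302]
tool_rot: [0.222, 0.975, 0.001, 0.001]
force: [-0.2, -0.7, 5.9]
opening: 0.733
gripper_force: 66.5
```

```bash
python3 -m jog '[[[0,0,0],[0,0,0],1],[[0,0,0],[0,0,0],1],[[0,0,0],[0,0,0],1],[[0,0,0],[0,0,0],1],[[0,0,25],[0,0,0],1],[[0,0,30],[0,0,0],1],[[0,0,0],[0,0,-0.1745],1],[[0,0,0],[0,0,-0.1745],1],[[0,0,0],[0,0,-0.1745],1],[[0,0,0],[0,0,-0.1745],1],[[0,0,0],[0,0,-0.1745],1],[[0,0,0],[0,0,-0.1745],1],[[0,0,0],[0,0,-0.1745],1],[[0,0,0],[0,0,-0.1745],1],[[0,0,0],[0,0,-0.1745],1],[[0,0,0],[0,0,0],1]]'; python3 -m jog '[[[0,0,-20],[0,0,0],1],[[0,0,-25],[0,0,0],1],[[0,0,-10],[0,0,0],1],[[0,0,0],[0,0,0],1],[[0,0,0],[0,0,0],0],[[0,0,0],[0,0,0],0],[[0,0,0],[0,0,0],0],[[0,0,0],[0,0,0],0],[[0,0,0],[0,0,0],0],[[0,0,0],[0,0,0],0]]'
```

```text
time_s: 22.22
tcp_pos: [0.5306, 0.3007, 0.0837]
tool_rot: [0.846, 0.534, -0.0, -0.0]
force: [0.9, 0.3, 0.5]
opening: 0.999
gripper_force: 0.0
time_s: 23.48
tcp_pos: [0.5313, 0.3011, 0.0302]
tool_rot: [0.846, 0.533, 0.001, 0.0]
force: [-1.1, 0.0, 6.0]
opening: 0.733
gripper_force: 66.5
```

```bash
python3 -m jog '[[[0,0,10],[0,0,0],0],[[0,0,30],[0,0,0],0],[[0,0,40],[0,0,0],0],[[0,0,35],[0,0,0],0],[[17.6,-41.5,0],[0,0,0.104],0],[[17.6,-41.5,0],[0,0,0.104],0],[[17.6,-41.5,0],[0,0,0.104],0],[[17.6,-41.5,0],[0,0,0.104],0],[[17.6,-41.5,0],[0,0,0.104],0],[[17.6,-41.5,0],[0,0,0.104],0],[[17.6,-41.5,0],[0,0,0.104],0],[[17.6,-41.5,0],[0,0,0.104],0],[[0,0,0],[0,0,0],0],[[0,0,0],[0,0,0],0]]'; python3 - <<'E'
from h import *
s=optics.get_image("side")
x,f=fit([s],tray(48),(.6715,-.0312,np.radians(22)),.007,(.005,.005,.06)); print((x[:2]*1000).round(1),np.degrees(x[2]).round(1),f)
E
```

```text
time_s: 25.22
tcp_pos: [0.6711, -0.0311, 0.144]
tool_rot: [0.559, 0.829, 0.0, -0.0]
force: [0.2, 0.2, -1.2]
opening: 0.733
gripper_force: 65.8
[672.6 -31.1] 22.8 183.1182861328125
```

```bash
python3 -m jog '[[[0.5,0,-20],[0,0,0],0],[[0,0,-25],[0,0,0],0],[[0,0,-15],[0,0,0],0],[[0,0,-4],[0,0,0],0],[[0,0,0],[0,0,0],0],[[0,0,0],[0,0,0],0]]'
```

```text
time_s: 26.02
tcp_pos: [0.6724, -0.0312, 0.0807]
tool_rot: [0.559, 0.829, 0.0, 0.001]
force: [0.4, 0.7, -0.7]
opening: 0.729
gripper_force: 65.8
```

```bash
python3 -m jog '[[[0,0,-4],[0,0,0],0],[[0,0,-3],[0,0,0],0],[[0,0,-2],[0,0,0],0],[[0,0,0],[0,0,0],0]]'
```

```text
time_s: 26.52
tcp_pos: [0.6718, -0.0312, 0.0705]
tool_rot: [0.559, 0.829, -0.0, -0.0]
force: [0.9, -0.1, -0.8]
opening: 0.734
gripper_force: 65.8
```

```bash
python3 -m jog '[[[0,0,-2],[0,0,0],0],[[0,0,-1.5],[0,0,0],0],[[0,0,0],[0,0,0],0]]'; python3 -m jog '[[[0,0,-1.5],[0,0,0],0],[[0,0,-1],[0,0,0],0],[[0,0,0],[0,0,0],0]]';  python3 -m jog '[[[0,0,-1],[0,0,0],0],[[0,0,0],[0,0,0],0]]'
```

```text
time_s: 26.9
tcp_pos: [0.6719, -0.0312, 0.0671]
tool_rot: [0.559, 0.829, -0.0, -0.0]
force: [-0.5, -0.2, -1.0]
opening: 0.734
gripper_force: 65.8
time_s: 27.28
tcp_pos: [0.6719, -0.0312, 0.0646]
tool_rot: [0.559, 0.829, -0.0, -0.0]
force: [-0.8, -0.1, -0.8]
opening: 0.73
gripper_force: 65.8
time_s: 27.52
tcp_pos: [0.6719, -0.0312, 0.0637]
tool_rot: [0.559, 0.829, -0.0, -0.0]
force: [1.0, -0.5, -0.8]
opening: 0.732
gripper_force: 65.8
```

```bash
python3 -m jog '[[[0,0,-0.7],[0,0,0],0],[[0,0,0],[0,0,0],0]]'; python3 -m jog '[[[0,0,-0.5],[0,0,0],0],[[0,0,0],[0,0,0],0]]'
```

```text
time_s: 27.78
tcp_pos: [0.672, -0.0313, 0.0632]
tool_rot: [0.559, 0.829, 0.0, 0.0]
force: [-0.3, -0.1, 0.7]
opening: 0.731
gripper_force: 65.9
time_s: 28.02
tcp_pos: [0.672, -0.0313, 0.0632]
tool_rot: [0.559, 0.829, 0.0, 0.0]
force: [-1.9, 0.7, 4.8]
opening: 0.732
gripper_force: 66.5
```

Contact came at z 63.2 mm, the predicted home height. I'll release, back off and check.

```bash
python3 -m jog '[[[0,0,0],[0,0,0],1],[[0,0,0],[0,0,0],1],[[0,0,0],[0,0,0],1],[[0,0,0],[0,0,0],1],[[0,0,15],[0,0,0],1],[[0,0,30],[0,0,0],1],[[0,0,40],[0,0,0],1],[[0,0,30],[0,0,0],1],[[-40,0,0],[0,0,0],1],[[-50,0,0],[0,0,0],1],[[-50,0,0],[0,0,0],1],[[-30,0,0],[0,0,0],1],[[0,0,0],[0,0,0],1],[[0,0,0],[0,0,0],1]]'; python3 - <<'E'
from h import *
s=optics.get_image("side"); 
for n,H,z in [("shal",32,.051),("deep",48,.007)]:
    x,f=fit([s],tray(H),(.672,-.0312,np.radians(22)),z,(.006,.006,.08)); print(n,(x[:2]*1000).round(1),np.degrees(x[2]).round(1),f)
    if n=="shal": X=x
cv2.imwrite("pics/f.png",overlay(s,[],(330,190,80,84),7))
E
```

```text
time_s: 29.78
tcp_pos: [0.5028, -0.0314, 0.1786]
tool_rot: [0.559, 0.829, 0.0, 0.001]
force: [0.5, 0.9, -0.0]
opening: 0.998
gripper_force: 0.0
shal [673.8 -34.9] 20.7 190.34115600585938
deep [686.7 -24.9] 22.6 163.40252685546875
```

View pics/f.png

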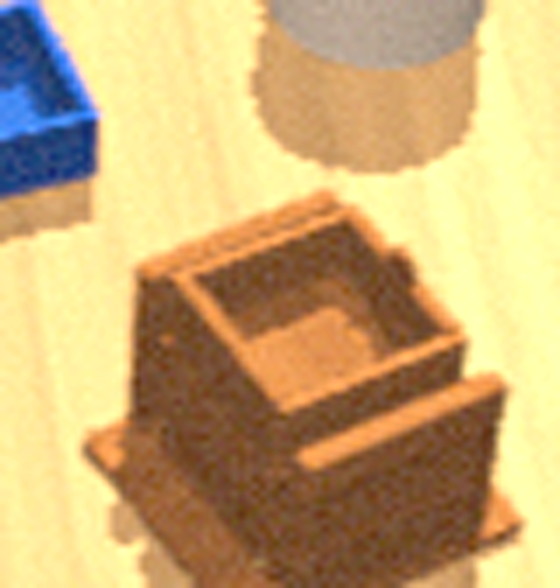

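```bash
python3 - <<'E'
from h import *
s=optics.get_image("side")
P=np.array([[-32,32,32],[32,32,32],[32,-32,32],[-32,-32,32]])/1000
for z in (.051,.055,.059): print(z,((proj(s,world(P,.672,-.0312,z,np.radians(22.1)))-[330,190]+.5)*7).round().tolist())
G=grad(s); Q=pts(tray(32))
for z in (.047,.049,.051,.053,.055,.059): print(z,score(G,s,Q,(.672,-.0316,np.radians(22.1)),z))
E
```

```text
0.051 [[167.0, 272.0], [352.0, 202.0], [471.0, 338.0], [282.0, 414.0]]
0.055 [[168.0, 262.0], [353.0, 192.0], [472.0, 328.0], [283.0, 404.0]]
0.059 [[169.0, 253.0], [354.0, 183.0], [474.0, 319.0], [284.0, 394.0]]
0.047 174.52206
0.049 180.426
0.051 184.11594
0.053 175.09598
0.055 152.2095
0.059 134.60942
```

The rim corners and the edge score, which peaks at z = 51 mm, both match a tray that is level and fully home. Handing in.

```bash
python3 -c "
from station import arm
print(arm.sign_off())"
```

```text
the job is handed in; nothing more can be done
None
```

The deep tray is seated in the dock and the shallow tray is stacked on it, both keyed, level and released at their expected home heights; I handed the job in at about 30 s of the 69 s allowed, and no verdict came back.

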